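# Clear the finial and fish the watch case out from under the shelf

## Robot

A 6-joint arm with a two-finger parallel gripper is mounted at the origin on the work surface. World frame = base frame: x ahead of the robot, y to its left, z up, the work surface at z = 0. Lengths are in m, angles in rad, forces in N, time in s.
With the tool pointing down it reaches from about 0.425 to 0.95 m from the base axis. Payload 3.5 kg.
Tool frame: the origin (TCP) lies at the very end of the fingers, on their centre line; the grasp point (between the pads) lies 19 mm behind it; z points along the fingers, y is the direction in which the jaws open and shut (so a half turn about z gives the same grasp; the last joint's range is limited). The gripper opens to 85 mm and grips with 20 to 120 N. Pads are 22 mm wide; open, the fingers measure 114 mm over their backs; the gripper's body (76 mm by 85 mm) begins 54 mm behind the grasp point. The pads swing forward as they close: fully open they stand 13 mm farther back than shut.
Start: joints at [-1.33, 0.286, 1.577, -0, 1.279, -0.15], TCP at [0.257, -0.624, 0.231] pointing down, gripper open.
Joint ranges: [-2.77, 2.77], [-0.9, 2.22], [0.21, 2.48], [-1.53, 4.67], [0.24, 2.81], [-2.84, 2.84]. Speed limits (rad/s): [2.79, 2.79, 3.14, 3.14, 3.14, 3.14].

## Interface

Orientations are given as a 3x3 rotation matrix whose columns are the frame's x, y, z axes.
In Python, from cell import r, eyes gives the robot as it stands. The module is installed in compiled form; this text tells all that it offers.
- The arm moves only by the tool arm_command, never from a script. Its argument "series" is a list that holds one entry, the list of rows, each a list of 7 numbers: the shift along the tool's x, y, z in units of 40 mm (1.0 is 40 mm), then the turn, a rotation vector about the tool's x, y, z in units of 6 degrees (1.0 is 6 degrees), then the finger opening in mm, from 0 to 85.4. A call has 1 to 12 rows; each row is the pose to reach, as a shift and turn from the pose measured when the call began, along the tool's axes at that moment; what a row does not reach only later rows make up. A row lasts 1/8 s, in which the tool goes at most 62.5 mm and 10.7 degrees, less where a joint would pass 70% of its speed; a pose out of reach is approached as far as the arm can. A call with a gripper value outside its range is refused whole. The fingers move at their own pace and stop on an object; "squeeze" is the grip in N (left out, the last holds). Time passes only in rows, so rows that repeat a pose let the fingers close. It gives the time, the measured TCP pose, the force and the opening at its end, in the units of the state.
- r.observe(): the state, without advancing time (a new reading comes with each control period).
- eyes.capture(name): name is "scene" or "top" or "wrist"; returns (picture, depth): 420x560x3 uint8, red, green, blue; 420x560 float32, m along the optical axis (not along the pixel's ray), 0 where there is no reading.
- eyes.camera_info(name): a dict with "mtx" (3x3 intrinsics, pixels), "k1" (the pictures are not rectified: a ray, as slopes to the right and down, at radius r is drawn at 1 + k1 r^2 times it, then the intrinsics apply), "xyz" and "attitude" of the camera in the world. Camera axes: x right, y down, z forward; pixel columns grow to the right and rows downward; lengths in m; the calibration is good to about 2 mm. A picture is of the moment at which its call begins: read the wrist's pose just before it. camera_info takes no time and is no camera call; for the wrist camera it gives the pose at the moment of the call.
- r.finish_job(): hands the job in, once; it reports no verdict.
Trained networks look in the newest picture that a camera, given by its name, has taken for a name from the list of things; names that differ only in an ending like _2 or _b are one class to them, and where a whole thing is asked for, a point or a joint stands for the part that bears it (a point fixed in the world has none). Each returns a list of dicts, best first, with "conf" (0 to 1); they miss things now and then, are a little off and sometimes report something else, mostly with a low value. They report only what shows in the picture. A call takes as long as a camera call. They do not tell look-alikes from the thing itself.
- eyes.cut_out(camera, label): "region" (420x560 bool, what is visible of it).
- eyes.tip_of(camera, label): "xyz" ([x, y, z] in m, in world coordinates, good to about 4 mm: a listed point, or the origin of a listed thing).
The state is a dict: "t": time; "joint_positions": joint angles; "dq": joint speeds; "joint_torque": joint torques, N m; "ee_pos": TCP position; "eef_rot": TCP orientation; "wrist_force": force on the tool from outside, world axes, zero at the start; "torque": the same for the moment, N m; "width": opening from 0.0 (shut) to 1.0 (fully open).
Only numpy, scipy, OpenCV 4.12 (cv2) and the standard library are available. Lean on these libraries where they do the work, as an engineer would, in place of code of your own. Each camera call takes 0.05 s, during which the arm holds its last target. There are 200 camera calls.

## Task

The walnut finial is in the way of the empty watch case under the grey shelf: keeping it upright, move it and stand it wholly on the round cork pad. Then draw the watch case out to the front, clear of the shelf, and lay it flat and open side up in the shallow wooden tray without dropping it. Leave the balance cock, the spring barrel, the loupe and the clock weight where they are.

Things in the scene. Friction and masses are not known exactly. Their poses are not given: they have to be found in the camera images.
- shelf: Grey enamelled steel shelf, fixed, open at front and back, 400 wide (y), 120 deep. Origin on the bench under the middle of its front edge; x points to its back, y to the left, z up. Flat legs 16 wide at the four corners (y = +-195). On top at the back edge a black magnetic strip with tweezers and a screwdriver reaches 216 high.
- shelf_edge (a point): Middle of the shelf board's lower front edge, 180 above the bench. The board reaches back 120 from here, is 6 thick, and overhangs the watch case, so only a tool leaning back towards the robot gets in.
- shelf_bay (a point): Front of the middle bay, on the bench (same point as the shelf's origin). Four thin fences 3 thick, 22 high run from front to back under the shelf at its y = -120, -40, 40, 120: three bays 77 wide centred at y = -80, 0, 80, with no floor plate and open at the front, so things slide out on the bench towards -x. One holds the watch case, the others balance cock and barrel.
- watch_case: Empty nickel pocket-watch case, a round cup lying open side up, 54 outside diameter, 12 high. Origin: centre of the underside; z up. A stem and bow stick out along its +x to 46 from the centre, 3 to 9 high. About 60 g, loose, in one bay, its centre 29 to 40 behind the shelf's front edge. The fences leave no room for fingers beside it there.
- case_floor (a point): Centre of the watch case's inner floor, 4 above its underside. The recess is 48 across and 8 deep, wall 3 thick: a closed fingertip fits in and can pull the case by its wall.
- finial: Turned walnut clock finial, loose, standing upright in front of the watch case's bay, 100 tall. Origin: centre of the underside; z up. Foot disc 40 diameter, 8 high; thin neck; a straight drum 32 diameter from 36 to 64 high (grip here, middle 50); above it a thinner neck and a pointed tip. About 80 g.
- pad: Round cork pad, fixed on the bench, 80 diameter, 4 thick. Origin: centre of its underside.
- tray: Shallow square wooden tray with grey felt floor, fixed on the bench, 136 x 136 outside, 128 x 128 inside, rim 12 high, wall 4, inner floor 4 above the bench. Origin: centre of its underside.
- balance_cock: Brass balance cock, bystander in another bay of the shelf: flat bracket 52 long, 24 wide, 12 high. Origin: underside, near its middle.
- barrel: Brass spring barrel, bystander in another bay: flat drum 46 diameter, 20 high. Origin: centre of the underside.
- loupe: Black watchmaker's eye loupe, bystander on the bench left of the shelf, 36 diameter, 28 high. Origin: centre of the underside.
- clock_weight: Brass cylindrical clock weight, bystander standing on the bench right of the shelf, 44 diameter, 92 high. Origin: centre of the underside.
There are look-alikes about, which are no part of the job. There is more than one size of the watch_case; the job needs the smaller. What is shaped like the finial but purple is not meant.

How it is judged:
By the outcome, as a careful person would: the job done as asked, in the order asked, and still so for the second after the job is handed in, with the robot touching nothing.
It also fails if it takes over 69 s, if anything falls off the work surface, if the arm or the gripper's body presses on something with over 40 N, if the wrist force passes 120 N, or if a joint passes its speed limit or range.

## Working session

There is one attempt and no reset: what is moved stays moved. The work goes in short steps, Python scripts to look and compute and a tool call to move; the robot and the scene stay as the last step left them, time stands still between calls to the robot, and variables do not carry over. Pictures are saved under pics/ and viewed, about 8 in all and at most 12, crops included, and the job is handed in when it is done.

Besides the shell and the picture viewer there is one more tool, called after "Call:" as name(argument=value, ...), one argument or row to a line, values as JSON. arm_command: Moves the arm, as the interface text tells. Its arguments: {"type":"object","properties":{"series":{"type":"array","items":{"type":"array","items":{"type":"array","items":{"type":"number"}}}},"squeeze":{"type":"number"}},"required":["series"]}

```bash
mkdir -p pics; cat > h.py <<'E'
import numpy as np, cv2
from cell import r, eyes
np.set_printoptions(precision=4, suppress=True)
def cap(n, f=None):
    ci=eyes.camera_info(n); p,d=eyes.capture(n)
    if f: cv2.imwrite('pics/'+f,cv2.cvtColor(p,cv2.COLOR_RGB2BGR)); np.savez(''+f+'.npz',p=p,d=d,m=ci['mtx'],k=ci['k1'],x=ci['xyz'],a=ci['attitude'])
    return p,d,ci
def cloud(d,ci):
    h,w=d.shape; v,u=np.mgrid[:h,:w]
    K=np.array(ci['mtx'],float); D=np.array([ci['k1'],0,0,0],float)
    pt=cv2.undistortPoints(np.stack([u.ravel(),v.ravel()],1).astype(float)[:,None],K,D).reshape(h,w,2)
    P=np.dstack([pt[...,0]*d,pt[...,1]*d,d])
    return P@np.array(ci['attitude']).T+np.array(ci['xyz'])
def tool(dw,R=None):  # world shift -> units along tool axes
    R=np.array(r.observe()['eef_rot']) if R is None else R
    return R.T@np.array(dw)/0.04
E
python3 - <<'E'
from h import *
print(r.observe())
for n in ('scene','top'):
    p,d,ci=cap(n,n+'0.png'); print(n,ci)
    C=cloud(d,ci)
    for l in ['shelf','shelf_edge','shelf_bay','watch_case','finial','pad','tray','balance_cock','barrel','loupe','clock_weight']:
        for o in eyes.tip_of(n,l)[:3]: print(l,np.round(o['xyz'],3),round(o['conf'],2))
E
```

```text
{'t': 0.0, 'joint_positions': array([-1.33  ,  0.2872,  1.5782,  0.    ,  1.2786, -0.15  ]), 'dq': array([ 0.0004, -0.0007, -0.0005,  0.0004, -0.0003,  0.0005]), 'joint_torque': array([  0.0022, -40.598 , -29.2625,  -0.0001,   0.0058,  -0.    ]), 'ee_pos': array([ 0.257 , -0.6234,  0.2299]), 'eef_rot': array([[ 0.9246,  0.381 , -0.0006],
       [ 0.381 , -0.9246,  0.0023],
       [ 0.0004, -0.0024, -1.    ]]), 'wrist_force': array([-0.1505, -0.4085,  0.105 ]), 'torque': array([-0.0143, -0.0321, -0.0131]), 'width': 1.0001588800043588}
scene {'mtx': array([[380.5687,   0.    , 283.8485],
       [  0.    , 380.5687, 208.3721],
       [  0.    ,   0.    ,   1.    ]]), 'k1': -0.009724550234131752, 'xyz': array([0.1814, 0.2005, 0.9206]), 'attitude': array([[-0.4894, -0.7546,  0.4371],
       [-0.872 ,  0.429 , -0.2358],
       [-0.0095, -0.4966, -0.868 ]])}
shelf [ 0.611 -0.032 -0.001] 0.67
shelf_edge [ 0.614 -0.033  0.182] 0.76
shelf_edge [ 0.623  0.359 -0.003] 0.18
shelf_bay [ 0.617 -0.029  0.003] 0.7
watch_case [ 0.645 -0.111 -0.002] 0.69
watch_case [ 0.624  0.359 -0.   ] 0.18
finial [ 
[... 478 characters left out ...]
array([ 0.4153, -0.0372,  1.203 ]), 'attitude': array([[ 0.0008, -0.988 ,  0.1544],
       [-0.9994,  0.0045,  0.0343],
       [-0.0346, -0.1543, -0.9874]])}
shelf [ 0.619 -0.03  -0.002] 0.83
shelf_edge [ 0.614 -0.029  0.18 ] 0.84
shelf_bay [ 0.614 -0.026 -0.001] 0.94
watch_case [ 0.824 -0.071  0.003] 0.86
watch_case [ 0.646 -0.116  0.001] 0.51
finial [ 0.369 -0.141  0.002] 0.68
finial [ 0.59  -0.296 -0.002] 0.65
finial [ 0.552 -0.123 -0.   ] 0.56
pad [ 0.492 -0.328  0.   ] 0.65
tray [ 0.498  0.272 -0.001] 0.59
tray [ 0.62   0.354 -0.   ] 0.26
balance_cock [ 0.653  0.048 -0.002] 0.46
barrel [ 0.651 -0.035 -0.001] 0.59
loupe [ 0.621  0.355 -0.001] 0.43
clock_weight [ 0.676 -0.355 -0.001] 0.87
```

View pics/scene0.png

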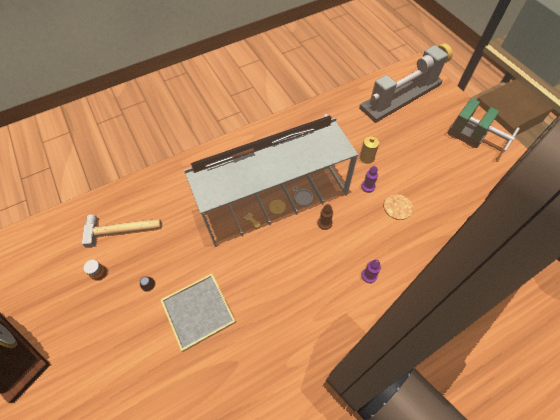

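View pics/top0.png

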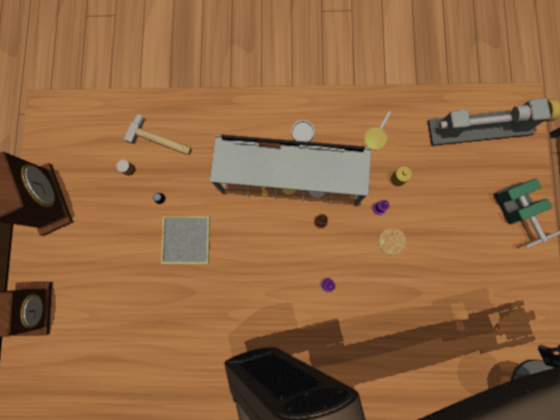

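The scene picture shows three finials: walnut at (326,215), purple at (371,180) and (373,270). It also shows a case in the right bay at about (303,197). The top view shows another white-silver case behind the shelf at (303,131), and a yellow disc at (375,138). By the description I want the walnut finial and the case in the right bay. Next I'll check that choice in a close crop and measure.

```bash
python3 - <<'E'
from h import *
D={n:dict(np.load(n+'0.png.npz')) for n in('scene','top')}
ims=[]
for n in D:
    z=D[n]; C=cloud(z['d'],dict(mtx=z['m'],k1=float(z['k']),xyz=z['x'],attitude=z['a'])); p=z['p'].astype(int)
    # shelf top
    m=(abs(C[...,2]-.186)<.006)&(abs(C[...,0]-.67)<.1)&(abs(C[...,1]+.03)<.25)
    q=C[m][:,:2]; rc=cv2.minAreaRect((q*1000).astype(np.float32)); print(n,'shelf',rc, np.round(cv2.boxPoints(rc)))
    # edge line front
    ys=np.arange(-.2,.15,.02); xs=[np.percentile(q[abs(q[:,1]-y)<.01][:,0],2) if (abs(q[:,1]-y)<.01).sum()>10 else np.nan for y in ys]
    print(' front',np.round(xs,3))
    for l in('finial','pad','tray','watch_case'):
        for o in eyes.cut_out(n,l)[:4]:
            g=o['region']; P=C[g&(z['d']>0)]; uv=np.argwhere(g).mean(0)[::-1]
            rc=cv2.minAreaRect((P[:,:2]*1000).astype(np.float32))
            t=P[(P[:,2]>.036)&(P[:,2]<.064)]
            print(' ',l,round(o['conf'],2),'uv',uv.round(),'med',np.median(P,0).round(4),'rect',np.round(rc[0]),np.round(rc[1]),round(rc[2]),'zmax',P[:,2].max().round(3),'rgb',p[g].mean(0).round(), 'drum',t.mean(0).round(4) if len(t) else '')
    if n=='scene':
        z0=cv2.resize(z['p'][165:240,210:350],(784,420),interpolation=cv2.INTER_CUBIC); 
        z0=z0
        A=z0
    else:
        B=cv2.resize(z['p'][110:235,250:410],(230*1,180),interpolation=cv2.INTER_CUBIC)
im=np.zeros((600,784,3),np.uint8); im[:420]=A; im[420:600,:230]=B
cv2.imwrite('pics/crop1.png',im[...,::-1])
E
```

```text
scene shelf ((672.1146240234375, -35.38050842285156), (401.07080078125, 121.66943359375), 84.05046081542969) [[ 591. -229.]
 [ 712. -241.]
 [ 753.  158.]
 [ 632.  170.]]
 front [0.598 0.6   0.602 0.604 0.606 0.608 0.61  0.612 0.614 0.616 0.617 0.619
 0.622 0.623 0.625 0.627 0.63  0.632]
  finial 0.78 uv [371. 271.] med [ 0.3638 -0.1315  0.0593] rect [ 374. -147.] [36. 57.] 35 zmax 0.101 rgb [124.  70. 110.] drum [ 0.3628 -0.1292  0.0518]
  finial 0.55 uv [325. 218.] med [ 0.5429 -0.1157  0.0513] rect [ 563. -131.] [39. 71.] 52 zmax 0.102 rgb [108.  70.  47.] drum [ 0.5409 -0.1146  0.0505]
  finial 0.54 uv [370. 180.] med [ 0.5822 -0.2858  0.0524] rect [ 589. -294.] [37. 43.] 38 zmax 0.101 rgb [117.  69. 104.] drum [ 0.5806 -0.2842  0.0513]
  pad 0.86 uv [398. 207.] med [ 0.4905 -0.326   0.0048] rect [ 492. -327.] [76. 79.] 16 zmax 0.01 rgb [232. 181. 121.] drum 
  pad 0.28 uv [270. 166.] med [ 0.677  -0.0309  0.187 ] rect [755. -90.] [503. 296.] 85 zmax 0.22 rgb [169. 163. 149.] drum [ 0.6107 -0.1044  0.0511]
  tray 0.81 uv [197. 312.] med [0.4942 0.2734 0.0052] rect [497. 272.] [138
[... 1164 characters left out ...]
0. 38. 89.] drum [ 0.5804 -0.2832  0.0536]
  pad 0.69 uv [392. 241.] med [ 0.4909 -0.3261  0.0032] rect [ 490. -326.] [78. 78.] 90 zmax 0.012 rgb [171. 135.  89.] drum 
  tray 0.83 uv [185. 240.] med [0.4948 0.2737 0.0036] rect [495. 274.] [135. 141.] 0 zmax 0.018 rgb [129. 127. 114.] drum 
  tray 0.45 uv [316. 194.] med [ 0.6295 -0.1108  0.0041] rect [ 628. -110.] [47. 21.] 83 zmax 0.016 rgb [89. 82. 75.] drum 
  watch_case 0.83 uv [302. 131.] med [ 0.8225 -0.0718  0.0052] rect [820. -71.] [67. 62.] 84 zmax 0.019 rgb [166. 161. 152.] drum 
  watch_case 0.48 uv [290. 165.] med [ 0.6716 -0.0356  0.1852] rect [706. -21.] [447. 186.] 84 zmax 0.22 rgb [141. 140. 131.] drum [0.6246 0.0345 0.0502]
```

View pics/crop1.png

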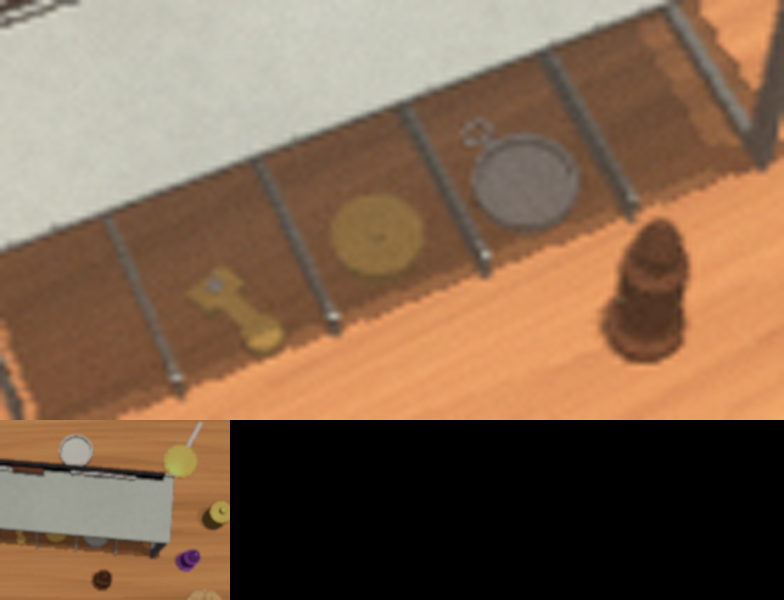

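The crop settles it. The case in the right bay, at scene (303,197), is about 54 mm across with its stem to the back, so it is the smaller one. The one behind the shelf is about 64 mm. The brown finial stands in front of the right bay, and the shelf is turned by −5.7°.

```bash
cat >> h.py <<'E'
from scipy.spatial.transform import Rotation as Ro
YAW=-5.7
def Rt(tilt,yaw=YAW):  # tool leaning back to robot by tilt deg
    c,s=np.cos(np.radians(yaw)),np.sin(np.radians(yaw)); t=np.radians(tilt)
    z=np.array([np.sin(t)*c,np.sin(t)*s,-np.cos(t)]); y=np.array([s,-c,0.]); return np.column_stack([np.cross(y,z),y,z])
def plan(*wps):  # (pos, R)
    o=r.observe(); R0=np.array(o['eef_rot']); p0=np.array(o['ee_pos'])
    print('t',round(o['t'],2),'pos',p0,'F',np.array(o['wrist_force']),'w',o['width']*85.4)
    pp,RR=p0,R0
    for p,R in wps:
        n=max(np.linalg.norm(np.array(p)-pp)/.0625, np.degrees(Ro.from_matrix(RR.T@R).magnitude())/10.7)
        print((R0.T@(np.array(p)-p0)/.04).round(2).tolist(), np.degrees(Ro.from_matrix(R0.T@R).as_rotvec()/6).round(2).tolist(),'rows>=%.1f'%n); pp,RR=np.array(p),R
def xs(a,l,z): # shelf frame -> world
    c,s=np.cos(np.radians(YAW)),np.sin(np.radians(YAW)); return np.array([.6125+c*a-s*l,-.03+s*a+c*l,z])
E
python3 - <<'E'
from h import *
R=Rt(15)
plan(((.556,-.1245,.17),R),((.556,-.1245,.034),R))
E
```

```text
t 1.6 pos [ 0.2571 -0.6241  0.2313] F [0.7602 0.2181 0.4007] w 85.37275332641585
[11.67, -8.7, 1.53] [-0.61, 2.45, 4.65] rows>=9.4
[11.67, -8.7, 4.93] [-0.61, 2.45, 4.65] rows>=2.2
```

Call:
arm_command(
  series=[
    [[11.67,-8.7,1.53,-0.61,2.45,4.65,85],[11.67,-8.7,1.53,-0.61,2.45,4.65,85],[11.67,-8.7,1.53,-0.61,2.45,4.65,85],[11.67,-8.7,1.53,-0.61,2.45,4.65,85],[11.67,-8.7,1.53,-0.61,2.45,4.65,85],[11.67,-8.7,1.53,-0.61,2.45,4.65,85],[11.67,-8.7,1.53,-0.61,2.45,4.65,85],[11.67,-8.7,1.53,-0.61,2.45,4.65,85],[11.67,-8.7,1.53,-0.61,2.45,4.65,85],[11.67,-8.7,1.53,-0.61,2.45,4.65,85],[11.67,-8.7,1.53,-0.61,2.45,4.65,85],[11.67,-8.7,1.53,-0.61,2.45,4.65,85]],
  ],
)

```text
t: 3.1
ee_pos: [0.556, -0.1251, 0.1703]
eef_rot: [[0.961, -0.099, 0.258], [-0.096, -0.995, -0.026], [0.259, 0.0, -0.966]]
wrist_force: [-0.0, 0.4, 0.2]
width: 0.992
```

```bash
python3 - <<'E'
from h import *
R=Rt(15)
p,d,ci=cap('wrist','w1.png')
for o in eyes.tip_of('wrist','finial')[:2]: print('finial',o)
for o in eyes.tip_of('wrist','watch_case')[:2]: print('case',o)
C=cloud(d,ci)
m=(d>0)&(C[...,2]>.03)&(C[...,2]<.12)&(np.hypot(C[...,0]-.551,C[...,1]+.124)<.04)
for a,b in((.036,.064),(.064,.08),(.09,.105)):
    q=C[m&(C[...,2]>a)&(C[...,2]<b)]; print(a,len(q),q.min(0) if len(q) else '',q.max(0) if len(q) else '', q.mean(0) if len(q) else '')
print(ci['xyz'])
plan(((.556,-.1245,.034),R))
E
```

```text
finial {'xyz': [0.5859, -0.294, -0.0007], 'conf': 0.96}
finial {'xyz': [0.547, -0.1237, -0.0013], 'conf': 0.81}
0.036 264 [ 0.5345 -0.1381  0.0367] [ 0.5653 -0.1067  0.064 ] [ 0.5544 -0.1235  0.06  ]
0.064 497 [ 0.5349 -0.1378  0.064 ] [ 0.5649 -0.1073  0.0693] [ 0.5537 -0.1228  0.0657]
0.09 373 [ 0.5431 -0.1294  0.0901] [ 0.5573 -0.1155  0.1   ] [ 0.5503 -0.1225  0.0943]
[ 0.5832 -0.1269  0.3243]
t 3.25 pos [ 0.5559 -0.1257  0.1704] F [-0.5045  0.41   -0.1524] w 85.09929576903403
[-0.88, -0.03, 3.29] [0.0, -0.0, -0.01] rows>=2.2
```

View pics/w1.png

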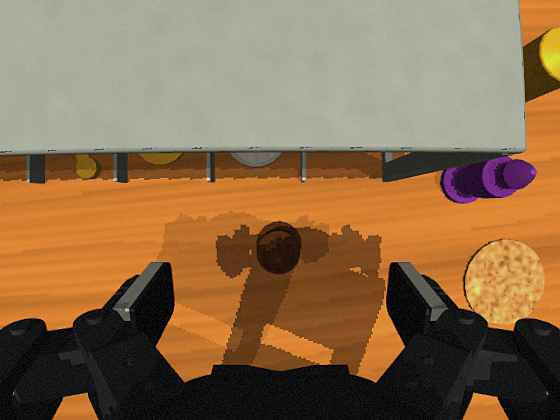

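The wrist view shows the walnut finial at (279,248) between the fingers and the case front at (257,158). Its points put the finial axis at (0.550, −0.1225). The wrist camera sits on the shelf side, so I'll lean the tool to 25° before descending.

```bash
python3 - <<'E'
from h import *
R=Rt(25)
plan(((.558,-.1233,.15),R),((.558,-.1233,.037),R))
E
```

```text
t 3.25 pos [ 0.5559 -0.1257  0.1704] F [-0.5045  0.41   -0.1524] w 85.09929576903403
[-0.09, -0.06, 0.5] [0.0, 1.66, -0.01] rows>=0.9
[-0.82, -0.06, 3.23] [0.0, 1.66, -0.01] rows>=1.8
```

Call:
arm_command(
  series=[
    [[-0.09,-0.06,0.5,0,1.66,0,85],[-0.09,-0.06,0.5,0,1.66,0,85],[-0.3,-0.06,1.3,0,1.66,0,85],[-0.5,-0.06,2.0,0,1.66,0,85],[-0.66,-0.06,2.65,0,1.66,0,85],[-0.82,-0.06,3.23,0,1.66,0,85],[-0.82,-0.06,3.23,0,1.66,0,85],[-0.82,-0.06,3.23,0,1.66,0,85]],
  ],
)

```text
t: 4.25
ee_pos: [0.5597, -0.1245, 0.039]
eef_rot: [[0.901, -0.101, 0.422], [-0.091, -0.995, -0.044], [0.424, 0.001, -0.906]]
wrist_force: [-0.3, 0.5, 0.2]
width: 0.994
```

Call:
arm_command(
  series=[
    [[0,0,0,0,0,0,55],[0,0,0,0,0,0,40],[0,0,0,0,0,0,24],[0,0,0,0,0,0,20],[0,0,0,0,0,0,20],[0,0,0,0,0,0,20],[0,0,0,0,0,0,20],[0,0,0,0,0,0,20]],
  ],
  squeeze=35,
)

```text
t: 5.25
ee_pos: [0.5601, -0.1246, 0.0398]
eef_rot: [[0.901, -0.101, 0.423], [-0.091, -0.995, -0.044], [0.425, 0.001, -0.905]]
wrist_force: [-1.6, 1.6, 6.4]
width: 0.359
```

```bash
python3 - <<'E'
from h import *
R=np.array(r.observe()['eef_rot']); p=np.array(r.observe()['ee_pos'])
up=p+[0,0,.05]
# keep finial offset: finial at (.550,-.1225) -> pad (.491,-.326)
d=np.array([.491-.550,-.326+.1225,0])
plan((up,R),(up+d,R),(p+d+[0,0,.006],R))
E
```

```text
t 5.25 pos [ 0.5601 -0.1246  0.0398] F [-1.5862  1.6288  6.4442] w 30.68876765832415
[0.53, 0.0, -1.13] [0.0, 0.0, 0.0] rows>=0.8
[-0.34, 5.21, -1.53] [0.0, 0.0, 0.0] rows>=3.4
[-0.8, 5.21, -0.54] [0.0, 0.0, 0.0] rows>=0.7
```

Call:
arm_command(
  series=[
    [[0.26,0,-0.57,0,0,0,20],[0.53,0,-1.13,0,0,0,20],[0.53,0,-1.13,0,0,0,20],[0.3,1.3,-1.23,0,0,0,20],[0.1,2.6,-1.33,0,0,0,20],[-0.12,3.9,-1.43,0,0,0,20],[-0.34,5.21,-1.53,0,0,0,20],[-0.34,5.21,-1.53,0,0,0,20],[-0.34,5.21,-1.53,0,0,0,20]],
  ],
)

```text
t: 6.38
ee_pos: [0.5001, -0.327, 0.0876]
eef_rot: [[0.901, -0.101, 0.421], [-0.092, -0.995, -0.041], [0.423, -0.002, -0.906]]
wrist_force: [0.3, 0.3, -1.2]
width: 0.358
```

```bash
python3 - <<'E'
from h import *
p,d,ci=cap('scene','s2.png'); C=cloud(d,ci)
for o in eyes.tip_of('scene','finial'): print(np.round(o['xyz'],4),o['conf'])
for o in eyes.cut_out('scene','finial'):
    P=C[o['region']&(d>0)]; print(P.min(0),P.max(0),P.mean(0),p[o['region']].mean(0))
    if abs(P[:,1].mean()+.32)<.05:
        for h in np.arange(.03,.16,.01):
            q=P[abs(P[:,2]-h)<.005]
            if len(q)>3: print(h.round(2),len(q),q.mean(0))
R=np.array(r.observe()['eef_rot']); pp=np.array(r.observe()['ee_pos'])
plan((pp-[0,0,.04],R))
v=p[160:300,330:470]; cv2.imwrite('pics/s2c.png',cv2.resize(v,(560,560),interpolation=cv2.INTER_CUBIC)[...,::-1])
E
```

```text
[ 0.3636 -0.1391 -0.0014] 0.8
[ 0.5859 -0.2905  0.0002] 0.78
[ 0.4871 -0.3237  0.046 ] 0.49
[ 0.5689 -0.3181 -0.0008] [ 0.6082 -0.2742  0.102 ] [ 0.5832 -0.2866  0.0468] [122.4552  71.4627 109.9552]
0.03 4 [ 0.5827 -0.2829  0.0302]
0.04 19 [ 0.5799 -0.2842  0.0412]
0.05 22 [ 0.5814 -0.2832  0.0498]
0.06 31 [ 0.58   -0.2854  0.06  ]
0.07 51 [ 0.5852 -0.2878  0.0691]
0.08 11 [ 0.5831 -0.2888  0.0822]
0.09 25 [ 0.5858 -0.288   0.0897]
0.1 8 [ 0.5871 -0.2904  0.098 ]
[ 0.3489 -0.1517  0.0014] [ 0.3877 -0.1199  0.1022] [ 0.3648 -0.1324  0.0487] [121.0825  67.7079 109.2127]
[ 0.4544 -0.3796  0.0007] [ 0.5068 -0.2607  0.1697] [ 0.4824 -0.3172  0.0657] [92.8509 59.8634 40.472 ]
0.05 22 [ 0.4817 -0.314   0.0515]
0.06 86 [ 0.4839 -0.3179  0.0597]
0.07 14 [ 0.4853 -0.3174  0.0687]
0.08 6 [ 0.4815 -0.3167  0.0788]
0.09 14 [ 0.4778 -0.318   0.0897]
0.1 8 [ 0.4768 -0.3177  0.0995]
t 6.53 pos [ 0.501  -0.3262  0.0886] F [-0.9089  0.1007 -0.5816] w 30.52348469877712
[-0.42, 0.0, 0.91] [0.0, 0.0, 0.0] rows>=0.6
```

View pics/s2c.png

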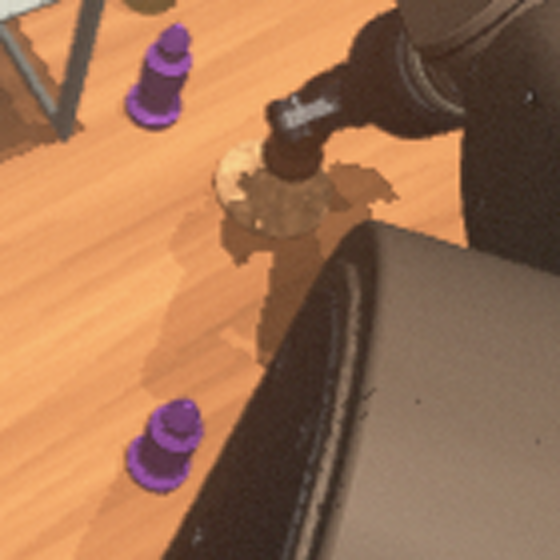

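Call:
arm_command(
  series=[
    [[-0.1,0,0.23,0,0,0,20],[-0.21,0,0.46,0,0,0,20],[-0.31,0,0.68,0,0,0,20],[-0.38,0,0.84,0,0,0,20],[-0.44,0,0.96,0,0,0,20],[-0.46,0,1.0,0,0,0,20],[-0.46,0,1.0,0,0,0,20]],
  ],
)

```text
t: 7.4
ee_pos: [0.5013, -0.3263, 0.0446]
eef_rot: [[0.901, -0.099, 0.422], [-0.09, -0.995, -0.042], [0.424, -0.0, -0.906]]
wrist_force: [0.4, 0.4, -1.2]
width: 0.36
```

Call:
arm_command(
  series=[
    [[-0.01,0,0.03,0,0,0,20],[-0.02,0,0.05,0,0,0,20],[-0.02,0,0.05,0,0,0,20]],
  ],
)

```text
t: 7.78
ee_pos: [0.502, -0.3267, 0.0439]
eef_rot: [[0.901, -0.098, 0.423], [-0.089, -0.995, -0.042], [0.425, 0.0, -0.905]]
wrist_force: [-3.2, 2.0, 5.4]
width: 0.354
```

Call:
arm_command(
  series=[
    [[0,0,0,0,0,0,33],[0,0,0,0,0,0,36],[0,0,0,0,0,0,42],[0,0,0,0,0,0,60],[0,0,0,0,0,0,80],[0,0,0,0,0,0,80],[0,0,0,0,0,0,80],[0,0,0,0,0,0,80]],
  ],
)

```text
t: 8.78
ee_pos: [0.502, -0.3267, 0.0439]
eef_rot: [[0.901, -0.098, 0.423], [-0.089, -0.995, -0.042], [0.425, 0.0, -0.905]]
wrist_force: [-0.5, 1.0, 0.2]
width: 0.94
```

```bash
python3 - <<'E'
from h import *
pp=np.array(r.observe()['ee_pos']);R=np.array(r.observe()['eef_rot'])
up=pp+[0,0,.12]
plan((up,R))
E
```

```text
t 8.78 pos [ 0.502  -0.3267  0.0439] F [-0.5072  1.0134  0.228 ] w 80.27720526499473
[1.28, 0.0, -2.71] [0.0, 0.0, 0.0] rows>=1.9
```

Call:
arm_command(
  series=[
    [[0.4,0,-0.8,0,0,0,80],[0.8,0,-1.7,0,0,0,80],[1.28,0,-2.71,0,0,0,80],[1.6,0,-3.2,0,0,0,80],[1.6,0,-3.2,0,0,-15,60],[1.6,0,-3.2,0,0,-15,20],[1.6,0,-3.2,0,0,-15,0],[1.6,0,-3.2,0,0,-15,0],[1.6,0,-3.2,0,0,-15,0],[1.6,0,-3.2,0,0,-15,0],[1.6,0,-3.2,0,0,-15,0],[1.6,0,-3.2,0,0,-15,0]],
  ],
)

```text
t: 10.28
ee_pos: [0.5054, -0.3269, 0.1868]
eef_rot: [[0.156, 0.892, 0.423], [0.987, -0.153, -0.042], [0.027, 0.424, -0.905]]
wrist_force: [0.1, 0.4, 0.5]
width: 0.001
```

```bash
cat >> h.py <<'E'
F=np.diag([-1,-1,1.])
E
python3 - <<'E'
from h import *
print(r.observe()['joint_positions'])
plan((xs(-.06,-.08,.11),Rt(40)@F))
E
```

```text
[-0.8687 -0.0111  2.0384  0.4119  0.8326 -0.9418]
t 10.28 pos [ 0.5054 -0.3269  0.1868] F [0.0991 0.4145 0.5221] w 0.07780526066772311
[5.61, -0.79, 1.92] [-2.02, -1.9, -15.51] rows>=8.8
```

Call:
arm_command(
  series=[
    [[5.61,-0.79,1.92,-2.02,-1.9,-15.5,0],[5.61,-0.79,1.92,-2.02,-1.9,-15.5,0],[5.61,-0.79,1.92,-2.02,-1.9,-15.5,0],[5.61,-0.79,1.92,-2.02,-1.9,-15.5,0],[5.61,-0.79,1.92,-2.02,-1.9,-15.5,0],[5.61,-0.79,1.92,-2.02,-1.9,-15.5,0],[5.61,-0.79,1.92,-2.02,-1.9,-15.5,0],[5.61,-0.79,1.92,-2.02,-1.9,-15.5,0],[5.61,-0.79,1.92,-2.02,-1.9,-15.5,0],[5.61,-0.79,1.92,-2.02,-1.9,-15.5,0],[5.61,-0.79,1.92,-2.02,-1.9,-15.5,0],[5.61,-0.79,1.92,-2.02,-1.9,-15.5,0]],
  ],
)

```text
t: 11.78
ee_pos: [0.5448, -0.1038, 0.1102]
eef_rot: [[-0.762, 0.101, 0.64], [0.078, 0.995, -0.064], [-0.643, 0.001, -0.766]]
wrist_force: [-0.3, 1.1, -0.5]
width: -0.006
```

```bash
python3 - <<'E'
from h import *
print(r.observe()['joint_positions'])
p,d,ci=cap('wrist','w3.png'); C=cloud(d,ci)
for l in('watch_case','case_floor'):
    for o in eyes.tip_of('wrist',l)[:2]: print(l,np.round(o['xyz'],4),o['conf'])
for o in eyes.cut_out('wrist','watch_case')[:2]:
    g=o['region']&(d>0); P=C[g]; print('uv',np.argwhere(g).mean(0)[::-1],P.min(0),P.max(0))
    q=P[(P[:,2]>.008)&(P[:,2]<.016)]
    (c,rad)=cv2.minEnclosingCircle((q[:,:2]*1000).astype(np.float32)); print('rim',c,rad,len(q))
    f=P[(P[:,2]<.0075)&(np.hypot(*(P[:,:2]-np.array(c)/1000).T)<.022)]; print('floor',f.mean(0))
# fence tops
s=(C-np.array([.6125,-.03,0])); c,sn=np.cos(np.radians(YAW)),np.sin(np.radians(YAW))
X=c*s[...,0]+sn*s[...,1]; Y=-sn*s[...,0]+c*s[...,1]
m=(d>0)&(C[...,2]>.019)&(C[...,2]<.025)&(X>-.01)&(X<.1)&(abs(Y)<.17)
hy,e=np.histogram(Y[m],np.arange(-.17,.1,.004)); print([(round(e[i]+.002,3),int(hy[i])) for i in range(len(hy)) if hy[i]>10])
for y0 in(-.12,-.04):
    k=m&(abs(Y-y0)<.008); print(y0,[(round(a,2),Y[k&(abs(X-a)<.01)].mean().round(4)) for a in(.01,.03,.05) if (k&(abs(X-a)<.01)).any()], X[k].min() if k.any() else '')
k=(d>0)&(abs(C[...,2]-.183)<.006)&(abs(Y)<.18)&(X<.05); print('board',np.percentile(X[k],1) if k.any() else '')
t=eyes.capture('top');
for n in('top',):
  for o in eyes.tip_of(n,'finial'): print(np.round(o['xyz'],4),o['conf'])
  for o in eyes.tip_of(n,'pad')[:1]: print(np.round(o['xyz'],4),o['conf'])
E
```

```text
[-0.4822 -0.106   2.3655  0.8475  0.3259 -2.6882]
watch_case [ 0.6454 -0.1128 -0.0014] 0.85
watch_case [ 0.8219 -0.0689  0.0021] 0.76
case_floor [ 0.6464 -0.1103  0.0071] 0.97
case_floor [ 0.8221 -0.0724  0.006 ] 0.78
uv [281.3733 206.0596] [ 0.6176 -0.139  -0.0015] [ 0.6989 -0.0852  0.0127]
rim (648.77490234375, -110.68489837646484) 31.225065231323242 761
floor [ 0.6517 -0.1111  0.0036]
uv [337.7186 284.2814] [ 0.523  -0.0875 -0.002 ] [ 0.8876 -0.0313  0.1254]
rim (808.0958251953125, -69.09544372558594) 45.91035079956055 498
floor [ 0.8111 -0.0667  0.0039]
[(np.float64(-0.12), 189), (np.float64(-0.116), 74), (np.float64(-0.04), 266), (np.float64(-0.036), 28), (np.float64(0.0), 14), (np.float64(0.004), 27), (np.float64(0.008), 14), (np.float64(0.04), 289), (np.float64(0.044), 50)]
-0.12 [(0.01, np.float64(-0.1187)), (0.03, np.float64(-0.119)), (0.05, np.float64(-0.119))] 0.0013275109323938397
-0.04 [(0.01, np.float64(-0.0395)), (0.03, np.float64(-0.0394)), (0.05, np.float64(-0.0393))] 0.0005962038108115741
board 
[ 0.5912 -0.2958 -0.0023] 0.68
[ 0.4985 -0.324   0.0037] 0.64
[ 0.4913 -0.3335  0.0003] 0.27
[ 0.4908 -0.3301 -0.0013] 0.88
```

View pics/w3.png

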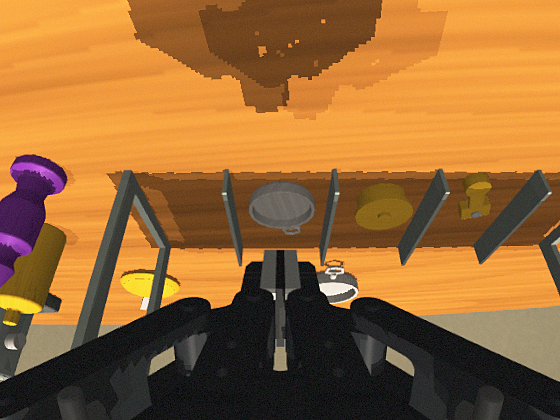

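The wrist picture, seen upside down, shows the case at (281,206) between the fences at (231,215) and (331,215). Its stem points to the back, and the larger case is behind the shelf at (340,288). The joints are close to their limits, so I'll lean the tool in the radial plane at 36° instead.

```bash
python3 - <<'E'
from h import *
plan((xs(-.029,-.078,.109),Rt(36,-10)@F))
E
```

```text
t 12.12 pos [ 0.5448 -0.1037  0.1101] F [-0.122   0.3333 -0.2604] w 0.11686881886189969
[-0.58, 0.05, 0.52] [0.44, 0.67, 0.55] rows>=0.5
```

Call:
arm_command(
  series=[
    [[-0.58,0.05,0.52,0.44,0.67,0.55,0],[-0.58,0.05,0.52,0.44,0.67,0.55,0],[-0.58,0.05,0.52,0.44,0.67,0.55,0],[-0.58,0.05,0.52,0.44,0.67,0.55,0]],
  ],
)

```text
t: 12.62
ee_pos: [0.5753, -0.1045, 0.1085]
eef_rot: [[-0.797, 0.173, 0.578], [0.14, 0.985, -0.101], [-0.587, 0.001, -0.81]]
wrist_force: [0.0, 0.1, 0.4]
width: -0.002
```

```bash
python3 - <<'E'
from h import *
o=r.observe();print(o['joint_positions'],o['eef_rot'])
p,d,ci=cap('wrist'); C=cloud(d,ci)
for l in('watch_case','case_floor'):
    for o in eyes.tip_of('wrist',l)[:2]: print(l,np.round(o['xyz'],4),o['conf'])
for o in eyes.cut_out('wrist','watch_case')[:1]:
    P=C[o['region']&(d>0)]; P=P[(P[:,2]>-.004)&(P[:,2]<.016)]; print(np.percentile(P,[.5,99.5],axis=0))
R=Rt(36,-10)@F
plan((xs(-.008,-.078,.075),R),(xs(.0215,-.078,.035),R),(xs(.0404,-.078,.0125),R))
E
```

```text
[-0.4142 -0.0186  2.2624  0.468   0.3164 -2.2143] [[-0.7973  0.1727  0.5783]
 [ 0.1401  0.985  -0.1009]
 [-0.5871  0.0006 -0.8095]]
watch_case [ 0.6463 -0.1153 -0.0036] 0.96
watch_case [ 0.8209 -0.0642  0.0031] 0.72
case_floor [ 0.6457 -0.1118  0.0071] 0.74
case_floor [ 0.823  -0.0725  0.0069] 0.62
[[ 0.6183 -0.1373  0.0006]
 [ 0.6888 -0.086   0.012 ]]
t 12.82 pos [ 0.5753 -0.1048  0.1087] F [-0.0258  0.5483  0.1547] w -0.002305046374685628
[0.06, 0.04, 1.0] [0.0, -0.0, -0.0] rows>=0.6
[0.05, 0.1, 2.24] [0.0, -0.0, -0.0] rows>=0.8
[0.0, 0.13, 2.97] [0.0, -0.0, -0.0] rows>=0.5
```

Call:
arm_command(
  series=[
    [[0.06,0.04,0.5,0,0,0,0],[0.06,0.04,1.0,0,0,0,0],[0.05,0.1,1.5,0,0,0,0],[0.05,0.1,1.9,0,0,0,0],[0.05,0.1,1.9,0,0,0,0],[0.05,0.1,1.9,0,0,0,0]],
  ],
)

```text
t: 13.58
ee_pos: [0.6176, -0.1127, 0.0548]
eef_rot: [[-0.805, 0.166, 0.57], [0.142, 0.986, -0.087], [-0.576, 0.011, -0.817]]
wrist_force: [0.3, -0.1, -0.2]
width: 0.003
```

```bash
python3 - <<'E'
from h import *
o=r.observe();print(o['joint_positions'])
R=Rt(36,-10)@F
plan((xs(.0215,-.078,.035),R),(xs(.0404,-.078,.0125),R))
E
```

```text
[-0.3992  0.1841  2.1667  0.6457  0.2377 -2.3876]
t 13.57 pos [ 0.6176 -0.1127  0.0548] F [ 0.2832 -0.1116 -0.2321] w 0.23453323054051647
[0.12, 0.1, 0.52] [0.13, -0.14, -0.0] rows>=0.3
[0.06, 0.13, 1.25] [0.13, -0.14, -0.0] rows>=0.5
```

Joint 5 is at the edge of its range, so I'll back out and change the lean azimuth and roll to get away from it.

```bash
cat >> h.py <<'E'
def Rl(t,yaw,roll): return Rt(t,yaw)@F@Ro.from_euler('z',roll,degrees=True).as_matrix()
E
python3 - <<'E'
from h import *
R0=np.array(r.observe()['eef_rot'])
plan((xs(-.032,-.08,.11),R0),(xs(-.032,-.08,.11),Rl(36,6,90)))
E
```

```text
t 13.57 pos [ 0.6176 -0.1127  0.0548] F [ 0.2832 -0.1116 -0.2321] w 0.23453323054051647
[0.13, -0.02, -1.78] [0.0, 0.0, 0.0] rows>=1.1
[0.13, -0.02, -1.78] [-1.17, 0.99, 12.8] rows>=7.2
```

Call:
arm_command(
  series=[
    [[0.05,0,-0.7,0,0,0,0],[0.13,-0.02,-1.5,0,0,0,0],[0.13,-0.02,-1.78,0,0,0,0],[0.13,-0.02,-1.78,-1.17,0.99,12.8,0],[0.13,-0.02,-1.78,-1.17,0.99,12.8,0],[0.13,-0.02,-1.78,-1.17,0.99,12.8,0],[0.13,-0.02,-1.78,-1.17,0.99,12.8,0],[0.13,-0.02,-1.78,-1.17,0.99,12.8,0],[0.13,-0.02,-1.78,-1.17,0.99,12.8,0],[0.13,-0.02,-1.78,-1.17,0.99,12.8,0],[0.13,-0.02,-1.78,-1.17,0.99,12.8,0],[0.13,-0.02,-1.78,-1.17,0.99,12.8,0]],
  ],
)

```text
t: 15.08
ee_pos: [0.5727, -0.1066, 0.1099]
eef_rot: [[-0.106, 0.805, 0.584], [0.994, 0.087, 0.061], [-0.002, 0.587, -0.809]]
wrist_force: [-0.2, 0.1, 0.6]
width: -0.001
```

```bash
python3 - <<'E'
from h import *
o=r.observe();print(o['joint_positions'])
R=Rl(36,6,90)
e=R[:,2]; f=xs(.0404,-.078,.0155); print(f)
plan((f-.12*e,R),(f-.05*e,R),(f,R))
E
```

```text
[-0.5069 -0.0081  2.2488  0.7874  0.4954 -1.2416]
[ 0.645  -0.1116  0.0155]
t 15.07 pos [ 0.5727 -0.1066  0.1099] F [-0.1708  0.0834  0.5565] w -0.06508910959384846
[-0.31, 0.05, -0.04] [-0.0, 0.01, 0.02] rows>=0.2
[-0.31, 0.06, 1.71] [-0.0, 0.01, 0.02] rows>=1.1
[-0.31, 0.06, 2.96] [-0.0, 0.01, 0.02] rows>=0.8
```

Call:
arm_command(
  series=[
    [[-0.31,0.05,0,0,0,0,0],[-0.31,0.06,0.6,0,0,0,0],[-0.31,0.06,1.2,0,0,0,0],[-0.31,0.06,1.71,0,0,0,0],[-0.31,0.06,2.1,0,0,0,0],[-0.31,0.06,2.1,0,0,0,0],[-0.31,0.06,2.1,0,0,0,0]],
  ],
)

```text
t: 15.95
ee_pos: [0.6252, -0.1141, 0.0438]
eef_rot: [[-0.106, 0.804, 0.585], [0.994, 0.087, 0.06], [-0.002, 0.588, -0.809]]
wrist_force: [0.4, 0.6, -0.4]
width: 0.001
```

```bash
python3 - <<'E'
from h import *
o=r.observe();print(o['joint_positions'])
p,d,ci=cap('wrist','w4.png')
for l in('watch_case','case_floor'):
    for o in eyes.tip_of('wrist',l)[:2]: print(l,np.round(o['xyz'],4),o['conf'])
p,d,ci=cap('scene','s4.png')
for l in('watch_case','case_floor'):
    for o in eyes.tip_of('scene',l)[:2]: print(l,np.round(o['xyz'],4),o['conf'])
R=Rl(36,6,90)
plan((xs(.0404,-.078,.0155),R))
E
```

```text
[-0.4677  0.2343  2.1383  0.9928  0.3887 -1.4396]
watch_case [ 0.8214 -0.0674  0.0005] 0.8
watch_case [ 0.6449 -0.1149 -0.0008] 0.57
case_floor [ 0.8231 -0.0723  0.0036] 0.92
case_floor [ 0.6466 -0.1126  0.0091] 0.67
watch_case [ 0.6408 -0.1123 -0.0012] 0.61
case_floor [ 0.647  -0.111   0.0058] 0.75
case_floor [ 0.6506  0.0457 -0.0017] 0.47
t 16.25 pos [ 0.6251 -0.1138  0.044 ] F [-0.0519  0.3266  0.8073] w -0.24606960042299308
[0.0, -0.02, 0.87] [0.0, 0.01, 0.02] rows>=0.6
```

View pics/w4.png

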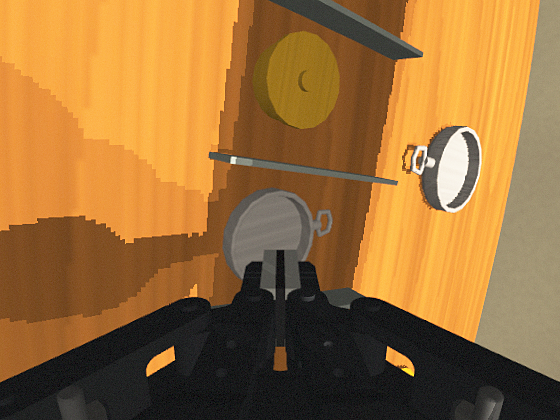

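The wrist view shows the closed fingertips at (282,258) heading for the recess of the case, which is centred at about (272,232). Now I'll insert.

Call:
arm_command(
  series=[
    [[0,-0.02,0.25,0,0,0,0],[0,-0.02,0.45,0,0,0,0],[0,-0.02,0.65,0,0,0,0],[0,-0.02,0.78,0,0,0,0],[0,-0.02,0.86,0,0,0,0],[0,-0.02,0.86,0,0,0,0],[0,-0.02,0.86,0,0,0,0]],
  ],
)

```text
t: 17.12
ee_pos: [0.6446, -0.1118, 0.0158]
eef_rot: [[-0.106, 0.804, 0.585], [0.994, 0.087, 0.06], [-0.002, 0.588, -0.809]]
wrist_force: [0.1, -0.9, 0.0]
width: -0.002
```

```bash
python3 - <<'E'
from h import *
o=r.observe();print(o['joint_positions'])
p,d,ci=cap('scene','s5.png')
for l in('watch_case','case_floor'):
    for o in eyes.tip_of('scene',l)[:1]: print(l,np.round(o['xyz'],4),o['conf'])
for dz in (0,.003): 
    plan((np.array(r.observe()['ee_pos'])-[0,0,dz],np.array(r.observe()['eef_rot'])))
E
```

```text
[-0.4464  0.3243  2.094   1.0926  0.353  -1.5295]
watch_case [ 0.6445 -0.1107 -0.001 ] 0.74
case_floor [ 0.648  -0.1087  0.0069] 0.54
t 17.27 pos [ 0.6446 -0.1119  0.016 ] F [-0.2411 -0.2748 -0.5775] w 0.14433799870690625
[0.0, 0.0, 0.0] [0.0, 0.0, 0.0] rows>=0.0
t 17.27 pos [ 0.6446 -0.1119  0.016 ] F [-0.2411 -0.2748 -0.5775] w 0.14433799870690625
[0.0, -0.04, 0.06] [0.0, 0.0, 0.0] rows>=0.0
```

Call:
arm_command(
  series=[
    [[0,-0.02,0.03,0,0,0,0],[0,-0.04,0.05,0,0,0,0],[0,-0.04,0.05,0,0,0,0]],
  ],
)

```text
t: 17.65
ee_pos: [0.6444, -0.1118, 0.0132]
eef_rot: [[-0.106, 0.804, 0.585], [0.994, 0.087, 0.06], [-0.002, 0.588, -0.809]]
wrist_force: [-0.1, -0.2, -0.4]
width: 0.003
```

```bash
python3 - <<'E'
from h import *
o=r.observe();p=np.array(o['ee_pos']);R=np.array(o['eef_rot'])
v=xs(-1,0,0)-xs(0,0,0)
plan(*[(p+v*k/1000,R) for k in(5,10,20,40,60,80,100,110)])
E
```

```text
t 17.65 pos [ 0.6444 -0.1118  0.0132] F [-0.0656 -0.1713 -0.3875] w 0.2559741592062855
[0.03, -0.1, -0.07] [0.0, 0.0, 0.0] rows>=0.1
[0.05, -0.2, -0.14] [0.0, 0.0, 0.0] rows>=0.1
[0.1, -0.4, -0.29] [0.0, 0.0, 0.0] rows>=0.2
[0.2, -0.79, -0.58] [0.0, 0.0, 0.0] rows>=0.3
[0.31, -1.19, -0.86] [0.0, 0.0, 0.0] rows>=0.3
[0.41, -1.58, -1.15] [0.0, 0.0, 0.0] rows>=0.3
[0.51, -1.98, -1.44] [0.0, 0.0, 0.0] rows>=0.3
[0.56, -2.18, -1.58] [0.0, 0.0, 0.0] rows>=0.2
```

Call:
arm_command(
  series=[
    [[0.03,-0.1,-0.07,0,0,0,0],[0.05,-0.2,-0.14,0,0,0,0],[0.08,-0.3,-0.22,0,0,0,0],[0.1,-0.4,-0.29,0,0,0,0],[0.15,-0.6,-0.43,0,0,0,0],[0.2,-0.79,-0.58,0,0,0,0],[0.2,-0.79,-0.58,0,0,0,0]],
  ],
)

```text
t: 18.52
ee_pos: [0.6037, -0.1078, 0.0133]
eef_rot: [[-0.105, 0.804, 0.585], [0.994, 0.086, 0.06], [-0.002, 0.588, -0.809]]
wrist_force: [-0.3, 0.1, 0.6]
width: -0.0
```

```bash
python3 - <<'E'
from h import *
o=r.observe();print(o['joint_positions'])
p,d,ci=cap('scene','s6.png')
for l in('watch_case','case_floor'):
    for o in eyes.tip_of('scene',l)[:1]: print(l,np.round(o['xyz'],4),o['conf'])
o=r.observe();p=np.array(o['ee_pos']);R=np.array(o['eef_rot'])
v=xs(-1,0,0)-xs(0,0,0)
plan(*[(p+v*k/1000,R) for k in(20,40,60,70,80)])
E
```

```text
[-0.4766  0.2587  2.1899  1.1647  0.358  -1.6306]
watch_case [ 0.6155 -0.1057 -0.0003] 0.58
case_floor [ 0.6196 -0.1021  0.0038] 0.6
t 18.68 pos [ 0.6042 -0.1078  0.0132] F [-2.5385 -0.1831  3.3603] w 0.0487017353942184
[0.1, -0.4, -0.29] [0.0, 0.0, 0.0] rows>=0.3
[0.2, -0.79, -0.58] [0.0, 0.0, 0.0] rows>=0.3
[0.31, -1.19, -0.86] [0.0, 0.0, 0.0] rows>=0.3
[0.36, -1.39, -1.01] [0.0, 0.0, 0.0] rows>=0.2
[0.41, -1.58, -1.15] [0.0, 0.0, 0.0] rows>=0.2
```

Call:
arm_command(
  series=[
    [[0.05,-0.2,-0.15,0,0,0,0],[0.1,-0.4,-0.29,0,0,0,0],[0.15,-0.6,-0.44,0,0,0,0],[0.2,-0.79,-0.58,0,0,0,0],[0.26,-1.0,-0.73,0,0,0,0],[0.31,-1.19,-0.86,0,0,0,0],[0.36,-1.39,-1.01,0,0,0,0],[0.41,-1.58,-1.15,0,0,0,0],[0.44,-1.7,-1.23,0,0,0,0],[0.44,-1.7,-1.23,0,0,0,0]],
  ],
)

```text
t: 19.92
ee_pos: [0.5184, -0.0989, 0.0128]
eef_rot: [[-0.106, 0.805, 0.584], [0.994, 0.086, 0.061], [-0.001, 0.588, -0.809]]
wrist_force: [0.4, 1.3, 1.4]
width: -0.002
```

```bash
python3 - <<'E'
from h import *
o=r.observe();print(o['joint_positions'])
p,d,ci=cap('scene','s7.png')
for l in('watch_case','case_floor'):
    for o in eyes.tip_of('scene',l)[:1]: print(l,np.round(o['xyz'],4),o['conf'])
o=r.observe();p=np.array(o['ee_pos'])
R=np.array(o['eef_rot'])
# nudge forward off the wall, lift, then reorient: tilt 20, flipped
plan((p+[.006,0,0.003],R),(p+[.006,0,.12],R))
E
```

```text
[-0.5593  0.0997  2.3869  1.2363  0.3933 -1.7772]
watch_case [ 0.5351 -0.0949  0.0128] 0.51
case_floor [ 0.5351 -0.0947  0.0177] 0.6
t 20.07 pos [ 0.5192 -0.0992  0.0132] F [1.3565 0.9355 0.5738] w 0.1334036509473069
[-0.02, 0.16, 0.03] [0.0, 0.0, 0.0] rows>=0.1
[-0.02, 1.89, -2.34] [0.0, 0.0, 0.0] rows>=1.9
```

Call:
arm_command(
  series=[
    [[-0.02,0.1,0.08,0,0,0,0],[-0.02,0.16,0.03,0,0,0,0],[-0.02,0.4,-0.3,0,0,0,0],[-0.02,0.8,-0.85,0,0,0,0],[-0.02,1.3,-1.55,0,0,0,0],[-0.02,1.89,-2.34,0,0,0,0],[-0.02,1.89,-2.34,0,0,0,0]],
  ],
)

```text
t: 20.95
ee_pos: [0.5273, -0.1004, 0.1374]
eef_rot: [[-0.106, 0.8, 0.59], [0.994, 0.09, 0.057], [-0.007, 0.593, -0.805]]
wrist_force: [1.0, 0.1, -0.4]
width: -0.002
```

```bash
python3 - <<'E'
from h import *
o=r.observe();print(o['joint_positions'])
for n in('scene','wrist'):
    p,d,ci=cap(n,n+'8.png'); C=cloud(d,ci)
    for l in('watch_case','case_floor'):
        for o in eyes.tip_of(n,l)[:2]: print(n,l,np.round(o['xyz'],4),round(o['conf'],2))
    for o in eyes.cut_out(n,'watch_case')[:2]:
        P=C[o['region']&(d>0)]; q=P[(P[:,2]>.009)&(P[:,2]<.016)]; print(P.min(0),P.max(0),len(q))
        if len(q)>20:
            c,rad=cv2.minEnclosingCircle((q[:,:2]*1000).astype(np.float32)); print('rim',c,rad)
a=cv2.imread('pics/scene8.png')[170:300,230:410]; b=cv2.imread('pics/wrist8.png')
im=np.zeros((600,800,3),np.uint8); im[:300,:415]=cv2.resize(a,(415,300)); im[300:,:400]=cv2.resize(b,(400,300)); cv2.imwrite('pics/c8.png',im[:,:415])
E
```

```text
[-0.5499 -0.1778  2.344   0.7277  0.5672 -1.2026]
scene watch_case [ 0.5348 -0.098   0.0002] 0.88
scene case_floor [ 0.5396 -0.0942  0.006 ] 0.67
scene case_floor [ 0.6154 -0.0274  0.0007] 0.51
[ 0.5135 -0.1203 -0.0006] [ 0.5644 -0.0701  0.0156] 40
rim (538.60107421875, -94.78533935546875) 25.68045997619629
wrist watch_case [ 0.5413 -0.1003 -0.003 ] 0.97
wrist watch_case [ 0.8206 -0.0706 -0.0005] 0.91
wrist case_floor [ 0.542  -0.0985  0.0064] 0.88
wrist case_floor [ 0.8211 -0.0732  0.005 ] 0.6
[ 0.5124 -0.1224 -0.0024] [ 0.5856 -0.0698  0.0133] 911
rim (539.6276245117188, -95.9724349975586) 27.56862449645996
[ 0.7606 -0.1098 -0.0024] [ 0.8805 -0.0371  0.0159] 813
rim (809.0967407226562, -70.70384216308594) 47.197879791259766
```

View pics/c8.png

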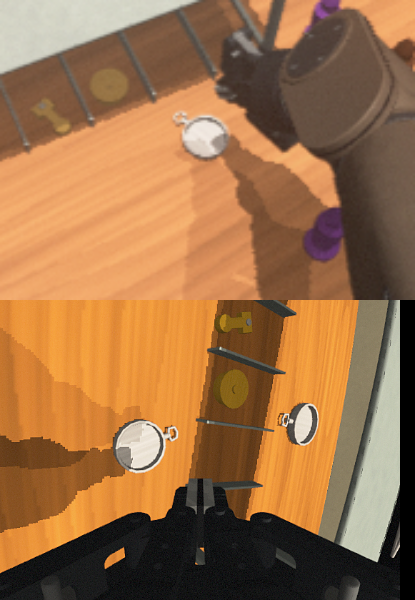

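The pictures show the case flat and open side up in front of the shelf: rim centre (0.5397, −0.096), radius 27.5 mm as it should be, stem towards the shelf and fully clear. Next I'll grip it across its diameter.

```bash
python3 - <<'E'
from h import *
R=Rl(12,5,0)
plan(((.540,-.096,.12),R),((.540,-.096,.02),R),((.540,-.096,.0),R))
E
```

```text
t 21.35 pos [ 0.5247 -0.0988  0.1319] F [-0.668  -0.2233 -0.0986] w -0.1731678049981118
[0.03, 0.14, 0.47] [3.18, 3.06, -14.59] rows>=8.5
[0.03, -1.33, 2.49] [3.18, 3.06, -14.59] rows>=1.6
[0.03, -1.62, 2.9] [3.18, 3.06, -14.59] rows>=0.3
```

Call:
arm_command(
  series=[
    [[0.03,0.14,0.47,3.18,3.06,-14.6,30],[0.03,0.14,0.47,3.18,3.06,-14.6,74],[0.03,0.14,0.47,3.18,3.06,-14.6,74],[0.03,0.14,0.47,3.18,3.06,-14.6,74],[0.03,0.14,0.47,3.18,3.06,-14.6,74],[0.03,0.14,0.47,3.18,3.06,-14.6,74],[0.03,0.14,0.47,3.18,3.06,-14.6,74],[0.03,0.14,0.47,3.18,3.06,-14.6,74],[0.03,0.14,0.47,3.18,3.06,-14.6,74],[0.03,0.14,0.47,3.18,3.06,-14.6,74],[0.03,0.14,0.47,3.18,3.06,-14.6,74],[0.03,0.14,0.47,3.18,3.06,-14.6,74]],
  ],
)

```text
t: 22.85
ee_pos: [0.5398, -0.096, 0.1197]
eef_rot: [[-0.975, -0.087, 0.207], [-0.085, 0.996, 0.018], [-0.207, 0.0, -0.978]]
wrist_force: [-0.3, 0.3, -0.7]
width: 0.865
```

```bash
python3 - <<'E'
from h import *
print(r.observe()['joint_positions'])
n='wrist'; p,d,ci=cap(n,'w9.png'); C=cloud(d,ci)
for l in('watch_case','case_floor'):
    for o in eyes.tip_of(n,l)[:2]: print(n,l,np.round(o['xyz'],4),round(o['conf'],2))
for o in eyes.cut_out(n,'watch_case')[:2]:
    P=C[o['region']&(d>0)]; q=P[(P[:,2]>.008)&(P[:,2]<.016)]; print(P.min(0),P.max(0),len(q))
    if len(q)>20:
        c,rad=cv2.minEnclosingCircle((q[:,:2]*1000).astype(np.float32)); print('rim',c,rad)
R=Rl(12,5,0)
plan(((.540,-.096,.02),R),((.540,-.096,.0),R))
E
```

```text
[-0.4068  0.0287  2.0979  0.1331  0.8348 -2.1449]
wrist watch_case [ 0.5385 -0.0963 -0.0013] 0.73
wrist watch_case [ 0.6514 -0.0328  0.0038] 0.62
wrist case_floor [ 0.5431 -0.0991  0.0072] 0.86
t 23.05 pos [ 0.54  -0.096  0.12 ] F [ 0.5578 -0.2524  0.2208] w 73.64861031994549
[0.52, 0.0, 2.44] [-0.0, -0.0, 0.0] rows>=1.6
[0.62, 0.0, 2.93] [-0.0, -0.0, 0.0] rows>=0.3
```

View pics/w9.png

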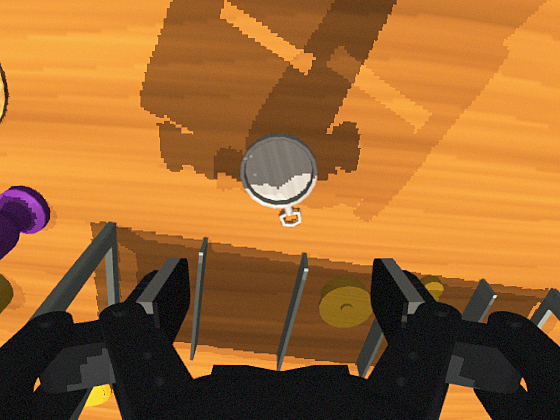

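The case at (279,170) is centred between the fingers (midline at column 280), with its stem pointing to the shelf, off the jaw line. Descending.

Call:
arm_command(
  series=[
    [[0.15,0,0.7,0,0,0,74],[0.3,0,1.4,0,0,0,74],[0.43,0,2.0,0,0,0,74],[0.52,0,2.44,0,0,0,74],[0.57,0,2.7,0,0,0,74],[0.62,0,2.93,0,0,0,74],[0.62,0,2.93,0,0,0,74],[0.62,0,2.93,0,0,0,74]],
  ],
)

```text
t: 24.05
ee_pos: [0.5406, -0.0963, 0.0008]
eef_rot: [[-0.974, -0.087, 0.208], [-0.085, 0.996, 0.017], [-0.209, -0.001, -0.978]]
wrist_force: [-0.7, -0.6, 0.0]
width: 0.866
```

Call:
arm_command(
  series=[
    [[0,0,0,0,0,0,66],[0,0,0,0,0,0,60],[0,0,0,0,0,0,56],[0,0,0,0,0,0,52],[0,0,0,0,0,0,46],[0,0,0,0,0,0,44],[0,0,0,0,0,0,44]],
  ],
  squeeze=30,
)

```text
t: 24.92
ee_pos: [0.5408, -0.0964, 0.0015]
eef_rot: [[-0.974, -0.087, 0.208], [-0.086, 0.996, 0.017], [-0.209, -0.001, -0.978]]
wrist_force: [-3.5, 1.2, 5.8]
width: 0.606
```

Call:
arm_command(
  series=[
    [[-0.05,0,-0.25,0,0,0,44],[-0.16,0,-0.75,0,0,0,44],[-0.31,0,-1.47,0,0,0,44],[-0.42,0,-2.0,0,0,0,44],[-0.42,0,-2.0,0,0,0,44],[-0.42,0,-2.0,0,0,0,44]],
  ],
)

```text
t: 25.68
ee_pos: [0.5398, -0.096, 0.0824]
eef_rot: [[-0.974, -0.087, 0.207], [-0.086, 0.996, 0.018], [-0.208, -0.0, -0.978]]
wrist_force: [-1.2, -0.7, -1.9]
width: 0.607
```

```bash
python3 - <<'E'
from h import *
n='scene'; p,d,ci=cap(n,'s10.png'); C=cloud(d,ci)
for l in('watch_case','case_floor'):
    for o in eyes.tip_of(n,l)[:2]: print(n,l,np.round(o['xyz'],4),round(o['conf'],2))
for o in eyes.cut_out(n,'watch_case')[:1]:
    P=C[o['region']&(d>0)]; print(P.min(0),P.max(0),P.mean(0))
p,d,ci=cap('wrist'); 
for o in eyes.tip_of('wrist','watch_case')[:2]: print('wrist',np.round(o['xyz'],4),round(o['conf'],2))
# tray centre
o=r.observe();p=np.array(o['ee_pos']);R=np.array(o['eef_rot'])
t=np.array([.495,.273,.0855])
plan((t,R),(t-[0,0,.07],R),(t-[0,0,.079],R))
E
```

```text
scene watch_case [ 0.5352 -0.095   0.0793] 0.49
scene watch_case [ 0.6135 -0.0311 -0.0027] 0.19
scene case_floor [ 0.5411 -0.0917  0.082 ] 0.42
[ 0.5114 -0.1172  0.0822] [ 0.5355 -0.0747  0.0975] [ 0.5235 -0.0971  0.0878]
wrist [ 0.5396 -0.0978  0.0776] 0.73
t 25.98 pos [ 0.54   -0.0961  0.0823] F [-0.4192  0.9366 -1.2617] w 51.74156927082961
[0.29, 9.29, -0.15] [0.0, 0.0, 0.0] rows>=5.9
[0.65, 9.29, 1.57] [0.0, 0.0, 0.0] rows>=1.1
[0.7, 9.29, 1.79] [0.0, 0.0, 0.0] rows>=0.1
```

Call:
arm_command(
  series=[
    [[0.05,1.2,-0.1,0,0,0,44],[0.1,2.5,-0.15,0,0,0,44],[0.15,3.8,-0.15,0,0,0,44],[0.2,5.1,-0.15,0,0,0,44],[0.25,6.4,-0.15,0,0,0,44],[0.27,7.6,-0.15,0,0,0,44],[0.29,8.6,-0.15,0,0,0,44],[0.29,9.29,-0.15,0,0,0,44],[0.29,9.29,-0.15,0,0,0,44],[0.29,9.29,-0.15,0,0,0,44]],
  ],
)

```text
t: 27.22
ee_pos: [0.4948, 0.2725, 0.0852]
eef_rot: [[-0.975, -0.087, 0.206], [-0.086, 0.996, 0.017], [-0.207, -0.001, -0.978]]
wrist_force: [0.4, -0.7, -0.6]
width: 0.608
```

```bash
python3 - <<'E'
from h import *
print(r.observe()['joint_positions'],r.observe()['eef_rot'][2])
p,d,ci=cap('wrist','w11.png'); C=cloud(d,ci)
for l in('watch_case','tray'):
    for o in eyes.tip_of('wrist',l)[:2]: print('wrist',l,np.round(o['xyz'],4),round(o['conf'],2))
p,d,ci=cap('scene','s11.png')
for l in('watch_case','tray'):
    for o in eyes.tip_of('scene',l)[:2]: print('scene',l,np.round(o['xyz'],4),round(o['conf'],2))
o=r.observe();p=np.array(o['ee_pos']);R=np.array(o['eef_rot'])
plan(*[((.495,.273,z),R) for z in(.05,.02,.009,.007)])
E
```

```text
[ 0.3479  0.1251  2.0685 -0.0791  0.7484 -1.2578] [-0.2066 -0.0006 -0.9784]
wrist watch_case [0.4961 0.2682 0.0813] 0.84
wrist tray [0.4942 0.2733 0.0003] 0.86
t 27.52 pos [0.4952 0.2722 0.0857] F [-0.2461  0.7333  0.2985] w 51.587705025478925
[0.19, 0.02, 0.87] [0.0, 0.0, 0.0] rows>=0.6
[0.34, 0.02, 1.61] [0.0, 0.0, 0.0] rows>=0.5
[0.4, 0.02, 1.88] [0.0, 0.0, 0.0] rows>=0.2
[0.41, 0.02, 1.92] [0.0, 0.0, 0.0] rows>=0.0
```

View pics/w11.png

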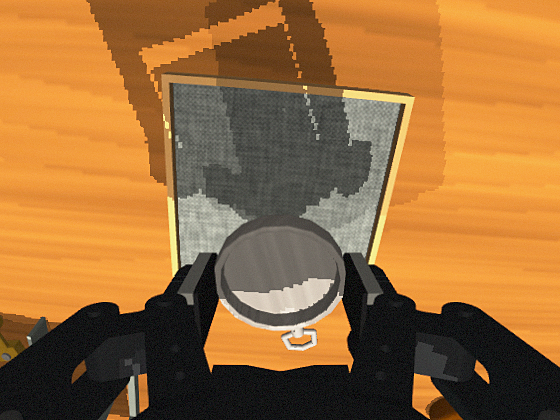

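The case is held level at (280,272), with the tray centred beneath it. Lowering.

Call:
arm_command(
  series=[
    [[0.1,0.02,0.45,0,0,0,44],[0.19,0.02,0.87,0,0,0,44],[0.27,0.02,1.27,0,0,0,44],[0.34,0.02,1.61,0,0,0,44],[0.38,0.02,1.78,0,0,0,44],[0.4,0.02,1.88,0,0,0,44],[0.41,0.02,1.92,0,0,0,44],[0.41,0.02,1.92,0,0,0,44]],
  ],
)

```text
t: 28.52
ee_pos: [0.4954, 0.2731, 0.0076]
eef_rot: [[-0.974, -0.086, 0.208], [-0.084, 0.996, 0.018], [-0.208, 0.0, -0.978]]
wrist_force: [0.2, 0.9, -0.9]
width: 0.604
```

Call:
arm_command(
  series=[
    [[0,0,0.03,0,0,0,44],[0.01,0,0.05,0,0,0,44],[0.01,0,0.05,0,0,0,44]],
  ],
)

```text
t: 28.9
ee_pos: [0.4954, 0.2731, 0.0056]
eef_rot: [[-0.974, -0.086, 0.208], [-0.084, 0.996, 0.018], [-0.208, 0.0, -0.978]]
wrist_force: [-0.2, -0.0, -0.5]
width: 0.604
```

Call:
arm_command(
  series=[
    [[0,0,0.02,0,0,0,44],[0.01,0,0.04,0,0,0,44],[0.01,0,0.04,0,0,0,44]],
  ],
)

```text
t: 29.28
ee_pos: [0.4954, 0.2732, 0.0054]
eef_rot: [[-0.975, -0.086, 0.207], [-0.085, 0.996, 0.017], [-0.208, -0.001, -0.978]]
wrist_force: [-6.0, -2.0, 10.5]
width: 0.609
```

Contact at the expected height. Releasing slowly.

Call:
arm_command(
  series=[
    [[0,0,-0.02,0,0,0,53],[0,0,-0.02,0,0,0,55],[0,0,-0.02,0,0,0,58],[0,0,-0.02,0,0,0,64],[0,0,-0.02,0,0,0,70],[0,0,-0.02,0,0,0,72],[0,0,-0.02,0,0,0,72],[-0.1,0,-0.5,0,0,0,72],[-0.3,0,-1.4,0,0,0,72],[-0.55,0,-2.6,0,0,0,72],[-0.7,0,-3.4,0,0,0,72],[-0.7,0,-3.4,0,0,0,72]],
  ],
)

```text
t: 30.78
ee_pos: [0.4967, 0.2741, 0.1482]
eef_rot: [[-0.973, -0.086, 0.214], [-0.084, 0.996, 0.02], [-0.215, 0.001, -0.977]]
wrist_force: [-0.8, 0.1, 0.7]
width: 0.844
```

```bash
python3 - <<'E'
from h import *
print(r.observe()['t'],r.observe()['ee_pos'])
for n in('wrist','scene','top'):
    p,d,ci=cap(n,n+'12.png'); C=cloud(d,ci)
    for l in('watch_case','finial','pad','tray','balance_cock','barrel','loupe','clock_weight') if n!='wrist' else('watch_case','tray'):
        print(n,l,[(np.round(o['xyz'],3).tolist(),round(o['conf'],2)) for o in eyes.tip_of(n,l)[:3]])
    if n=='scene':
        fp=C[(d>0)&(np.hypot(C[...,0]-.491,C[...,1]+.327)<.05)&(C[...,2]>.006)]
        for a,b in((.006,.014),(.036,.064),(.066,.085),(.09,.11)):
            q=fp[(fp[:,2]>a)&(fp[:,2]<b)]; print(a,len(q),q.mean(0) if len(q) else '',q.min(0) if len(q) else '',q.max(0) if len(q) else '')
s=cv2.imread('pics/scene12.png'); w=cv2.imread('pics/wrist12.png'); t=cv2.imread('pics/top12.png')
im=np.zeros((600,800,3),np.uint8)
im[:300,:400]=cv2.resize(s,(400,300)); im[:300,400:]=cv2.resize(w,(400,300))
im[300:,:400]=cv2.resize(s[140:290,330:530],(400,300),interpolation=2); im[300:,400:]=cv2.resize(t[180:280,340:473],(400,300),interpolation=2)
cv2.imwrite('pics/c12.png',im)
E
```

```text
30.775 [0.4967 0.2741 0.1482]
wrist watch_case [([0.493, 0.271, 0.002], 0.83)]
wrist tray []
scene watch_case []
scene finial [([0.492, -0.323, 0.001], 0.88), ([0.587, -0.292, -0.002], 0.84), ([0.367, -0.142, -0.001], 0.7)]
scene pad [([0.493, -0.327, 0.003], 0.63)]
scene tray []
scene balance_cock [([0.653, 0.047, -0.001], 0.62)]
scene barrel [([0.652, -0.032, 0.003], 0.71)]
scene loupe []
scene clock_weight [([0.67, -0.349, -0.003], 0.88), ([0.614, -0.032, 0.178], 0.63)]
0.006 114 [ 0.4883 -0.3168  0.0087] [ 0.4538 -0.3604  0.006 ] [ 0.5294 -0.2858  0.0137]
0.036 62 [ 0.4857 -0.3144  0.0516] [ 0.4753 -0.334   0.036 ] [ 0.5039 -0.3071  0.0637]
0.066 79 [ 0.4883 -0.3188  0.0717] [ 0.4761 -0.3387  0.066 ] [ 0.508  -0.3081  0.0825]
0.09 43 [ 0.4898 -0.3217  0.0963] [ 0.4819 -0.3297  0.09  ] [ 0.5    -0.3147  0.1066]
top watch_case [([0.824, -0.068, -0.0], 0.95), ([0.618, -0.032, 0.181], 0.72), ([0.494, 0.269, 0.008], 0.43)]
top finial [([0.589, -0.295, -0.001], 0.67), ([0.496, -0.327, 0.003], 0.5), ([0.368, -0.139, 0.001], 0.48)]
top pad [([0.493, -0.33, 0.003], 0.91)]
top tray [([0.501, 0.269, -0.002], 0.92)]
top balance_cock [([0.653, 0.047, -0.001], 0.47)]
top barrel [([0.614, -0.029, 0.179], 0.6), ([0.651, -0.032, 0.0], 0.48)]
top loupe [([0.621, 0.353, 0.0], 0.67)]
top clock_weight [([0.676, -0.354, 0.001], 0.63)]
```

View pics/c12.png

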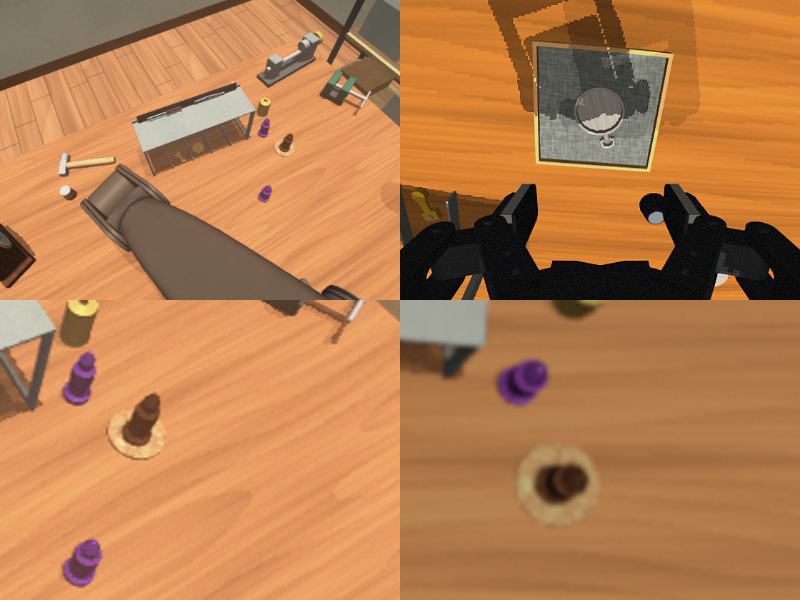

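The case lies flat, open side up, near the middle of the tray: composite (600,110), with the stem inside the rim. The finial stands upright near the pad centre, well within its edge: composite (140,425) and (560,483). The bystanders read where they did at the start, and the gripper is clear at 148 mm. Handing in.

```bash
python3 -c "
from h import *
print(r.finish_job())"
```

```text
the job is handed in; nothing more can be done
None
```

I stood the walnut finial upright on the cork pad. Then I pulled the smaller watch case out from under the shelf by its wall and laid it flat, open side up, in the tray. I handed the job in at about 31 s of the 69 s allowed.

**Last checks:**
- **Finial:** its centre is about 4–5 mm from the pad centre, so it stands wholly on the pad. Its tip is about 104 mm above the bench, so it is upright.
- **Case:** it sits near (0.494, 0.270) on the tray floor, with its stem inside the rim.
- **Bystanders:** the balance cock, spring barrel, loupe and clock weight read within a few mm of where they were at the start.
- **Forces:** the wrist force I read stayed under about 13 N.

**Failed or doubtful:**
- **Joint 5:** on the first reach under the shelf it read 0.2377 rad, just below its 0.24 limit. I backed out at once and changed the lean angle. I can't tell whether that was sensor noise or a real overrun.
- **Tilt reading:** the scene camera once put the case 13 mm high while it was being pulled. The next pictures showed it flat on the bench.
- **Hidden from the scene camera:** in the last pictures the arm hid the tray and loupe from the scene camera, so I confirmed them from the other cameras.

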